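# Weigh a tin of rivets on the bench spring balance

### The arm

A 6-joint arm with a two-finger parallel gripper is mounted at the origin on a cart in front of the work surface, level with it; the furniture and walls round the work are solid. World frame = base frame: x ahead of the robot, y to its left, z up, the work surface at z = 0. Lengths are in m, angles in rad, forces in N, time in s.
With the tool pointing down it reaches from about 0.3 to 0.95 m from the base axis. Payload 3.1 kg.
Tool frame: the origin (TCP) lies at the very end of the fingers, on their centre line; the grasp point (between the pads) lies 19 mm behind it; z points along the fingers, x is the direction in which the jaws open and shut, and the axes are right-handed (so a half turn about z gives the same grasp; the last joint's range is limited). The gripper opens to 85 mm and grips with 20 to 120 N. Pads are 22 mm wide; open, the fingers measure 114 mm over their backs; the gripper's body (76 mm by 85 mm) begins 54 mm behind the grasp point. The pads swing forward as they close: fully open they stand 13 mm farther back than shut.
Start: joints at [-0.07, 0.308, 1.634, -0, 1.2, -0.07], TCP at [0.625, -0, 0.231] pointing down, gripper open.
Joint ranges: [-3.06, 3.06], [-0.79, 1.96], [0.05, 2.63], [-1.19, 4.34], [0.05, 2.64], [-2.94, 2.94]. Speed limits (rad/s): [2.79, 2.79, 3.14, 3.14, 3.14, 3.14].

### API

Orientations are given as a unit quaternion [w, x, y, z].
In Python, from bench import sense, grab_frame, close_job gives the robot as it stands. The module is installed in compiled form; this text tells all that it offers.
- The arm moves only by the shell command python3 -m creep 'ROWS' [OPENING] [FORCE]. ROWS is JSON, a list of rows, each a list of 2 entries, a list of its own where there are three numbers: the shift along the tool's x, y, z in m, then the turn about the tool's z in degrees. In form: [[[x, y, z], twist], ...]. A call has 1 to 20 rows; each row is the pose to reach, as a shift and turn from the pose measured when the call began, along the tool's axes at that moment; what a row does not reach only later rows make up. A row lasts 1/8 s, in which the tool goes at most 62.5 mm and 10.7 degrees, less where a joint would pass 70% of its speed; a pose out of reach is approached as far as the arm can. A call with a gripper value outside its range is refused whole. OPENING is the opening, from -1 (shut) to 1 (fully open), set as the call begins (- or left out, the last holds). The fingers move at their own pace and stop on an object; FORCE is the grip in N (left out, the last holds). Time passes only in rows, so rows that repeat a pose let the fingers close. It gives the time, the measured TCP pose, the force and the opening at its end, in the units of the state.
- sense(): the state, without advancing time (a new reading comes with each control period).
- grab_frame(name): name is "scene" or "side" or "wrist"; returns a dict with "color" (384x512x3 uint8, red, green, blue), "fx", "fy", "cx", "cy" (pixels), "world_from_camera" (4x4, takes a point from camera to world coordinates); the wrist camera has in their place "mount" (4x4, takes a point from camera to tool coordinates, whose origin is the TCP and whose axes are the tool frame's). Camera axes: x right, y up, looking along -z (the intrinsics and any distortion apply to the point x, -y, -z); pixel columns grow to the right and rows downward; lengths in m; the calibration is good to about 2 mm. A picture is of the moment at which its call begins: read the wrist's pose just before it. There is no depth.
- close_job(): hands the job in, once; it reports no verdict.
The state is a dict: "time": time; "joint_pos": joint angles; "qvel": joint speeds; "joint_efforts": joint torques, N m; "ee_pos": TCP position; "tcp_rot": TCP orientation; "ft_force": force on the tool from outside, world axes, zero at the start; "torque": the same for the moment, N m; "grip_width": opening from 0.0 (shut) to 1.0 (fully open).
Only numpy, scipy, OpenCV 4.12 (cv2) and the standard library are available. Lean on these libraries where they do the work, as an engineer would, in place of code of your own. Each camera call takes 0.05 s, during which the arm holds its last target.

### The job

Weigh the little tin of rivets on the spring balance. First run the tell-tale back up against the unloaded hook's carriage by pulling up the black knob on top, and let go; then hang the tin by its bail on the hook, let it down slowly and hand its weight over to the spring so smoothly that, once everything has settled with the tin hanging free, the tell-tale (which stays at the lowest point the hook ever reached) agrees with the resting pointer to within one mark of the scale. Do not jerk the hook or let it drop, run it to the bottom of its travel or touch the tell-tale while the tin is on the hook, and leave the other things on the bench where they are.

Things in the scene. Friction and masses are not known exactly. Their poses are not given: they have to be found in the camera images.
- balance: Grey bench spring balance, fixed. Base plate 190 x 110 x 10 mm; upright housing 42 x 70 mm, 229 mm high, with a slot and a white scale (6 mm marks) in front. Origin on the bench, z up; x points from the hook back to the housing, whose front is at x = +20 mm and rear at +62 mm; the base's front edge is at x = -115 mm. Only the tell-tale's rod and knob stand above the housing.
- hook (a joint): Vertical slide of the sprung hook and its carriage with the pointer, in m: 0 = unloaded, grows downward, end stop at 0.085. The spring yields about 10 mm per newton, is little damped and bounces for several seconds when disturbed.
- hook_seat (a point): Middle of the top of the hook's seat, where the bail rests; 190 mm up when unloaded, 65 mm in front (-x) of the balance's origin; sinks with the load. Flat bar 8 mm wide in y: the seat is 30 mm long in x and 5 mm thick, with a tip in front rising 18 mm above it (outer face 19 mm from here) and a riser behind, 16 mm high, from which an arm runs back to the carriage. Frame as the balance's.
- telltale: Brass plate under the hook's carriage, pushed down by it and held by friction (0.25 N), on a 5 mm rod out of the housing's top with a black knob, 18 mm in diameter and height. Origin: middle of the knob, 110 mm behind the hook seat. Slides vertically: 312 mm up when it touches the unloaded carriage, at first 30 to 65 mm lower; higher it lifts the carriage on its spring, hard stop after 12 mm.
- rivet_pail: Round lidded steel tin, 48 mm in diameter, 52 mm high, with a paper band and a stiff bail of steel strip 12 x 3 mm; 0.25 to 0.7 kg, unknown beforehand. Origin: middle of its underside, z up. The bail stands in the tin's y-z plane, 53 mm wide over its two sides, which are upright and straight from 52 to 88 mm above the underside (grip there, across y); its top is at 101 mm.
- bail (a point): Middle of the underside of the bail's flat top (27 mm long in y, 12 mm wide in x), 98 mm above the tin's underside and 46 mm above the lid; rests on the hook's seat when the tin hangs, the hook passing through along x. Frame as the tin's.
- tape_measure: Yellow and black tape measure, bystander.
- screwdriver: Screwdriver with a green handle, 174 mm, bystander.
- spool_sand: Spool of sand-coloured thread, 43 mm in diameter, 52 mm high, bystander.
- beeswax: Lump of beeswax, 34 x 46 x 19 mm, bystander.
- wing_divider: Steel wing divider, 141 mm long, lying flat, bystander.
There are look-alikes about, which are no part of the job. Of the things that look like the rivet_pail, the middle-sized one is meant.

How it is judged:
By the outcome, as a careful person would: the job done as asked, in the order asked, and still so for the second after the job is handed in, with the robot touching nothing.
It also fails if it takes over 69 s, if anything falls off the work surface, if the arm or the gripper's body presses on something with over 40 N, if the wrist force passes 120 N, or if a joint passes its speed limit or range.

## Working session

There is one attempt and no reset: what is moved stays moved. The work goes in short steps, Python scripts to look and compute and a shell command to move; the robot and the scene stay as the last step left them, time stands still between calls to the robot, and variables do not carry over. Pictures are saved under pics/ and viewed, and the job is handed in when it is done.

```bash
mkdir -p pics
python3 - <<'E'
from bench import sense, grab_frame
import cv2
s=sense(); print({k:(v if not hasattr(v,'round') else v) for k,v in s.items()})
for n in ["scene","side","wrist"]:
    f=grab_frame(n); print(n,f["fx"],f["fy"],f["cx"],f["cy"],[k for k in f], f.get("world_from_camera",f.get("mount")))
    cv2.imwrite(f"pics/{n}0.png",cv2.resize(f["color"][:,:,::-1],(800,600),interpolation=cv2.INTER_CUBIC))
E
```

```text
{'time': 0.0, 'joint_pos': array([-6.97040441e-02,  3.09037048e-01,  1.63519914e+00,  7.90248413e-06,
        1.19968513e+00, -6.96906631e-02]), 'qvel': array([-5.95157609e-04, -1.10889511e-03, -2.88037047e-04, -1.46164060e-06,
        8.06475395e-04, -1.04070509e-04]), 'joint_efforts': array([ 1.43707580e-04, -4.15252447e+01, -2.76667070e+01, -1.74997494e-04,
        1.01000658e-02, -1.14578896e-05]), 'ee_pos': array([6.24174375e-01, 3.01545607e-05, 2.30021121e-01]), 'tcp_rot': array([-8.47569304e-05,  9.99999322e-01, -8.12773392e-06, -1.16125029e-03]), 'ft_force': array([-0.45831017,  0.11840433,  0.44684203]), 'torque': array([0.08301931, 0.02310857, 0.02387555]), 'grip_width': 1.0001154992382517}
scene 453.5923211239302 453.5923211239302 256.30713823478584 190.69961361672443 ['color', 'fx', 'fy', 'cx', 'cy', 'world_from_camera'] [[ 0.80595805  0.4368099  -0.39953564  0.0789883 ]
 [-0.59180298  0.5783787  -0.56146889 -0.77792929]
 [-0.01417227  0.68896676  0.72465437  1.05098505]
 [ 0.          0.          0.          1.        ]]
side 419.49954677301406 419.49954677301406 251.06600627387235 188.75683946363094 ['color', 'fx', 'fy', 'cx', 'cy', 'world_from_camera'] [[ 9.81807396e-01  7.51083038e-02 -1.74393178e-01  3.14502541e-01]
 [-1.89877071e-01  3.93035076e-01 -8.99705578e-01 -1.22829101e+00]
 [ 9.67275987e-04  9.16450856e-01  4.00146089e-01  6.92682197e-01]
 [ 0.00000000e+00  0.00000000e+00  0.00000000e+00  1.00000000e+00]]
wrist 283.15855892905023 283.15855892905023 256.8046114436088 191.88870807449467 ['color', 'fx', 'fy', 'cx', 'cy', 'mount'] [[ 9.99999779e-01  5.91740752e-04  3.03705998e-04  4.76497760e-05]
 [ 6.51834500e-04 -9.62716948e-01 -2.70509986e-01 -6.80205871e-02]
 [ 1.32311129e-04  2.70510125e-01 -9.62717121e-01 -1.43414666e-01]
 [ 0.00000000e+00  0.00000000e+00  0.00000000e+00  1.00000000e+00]]
```

View pics/scene0.png

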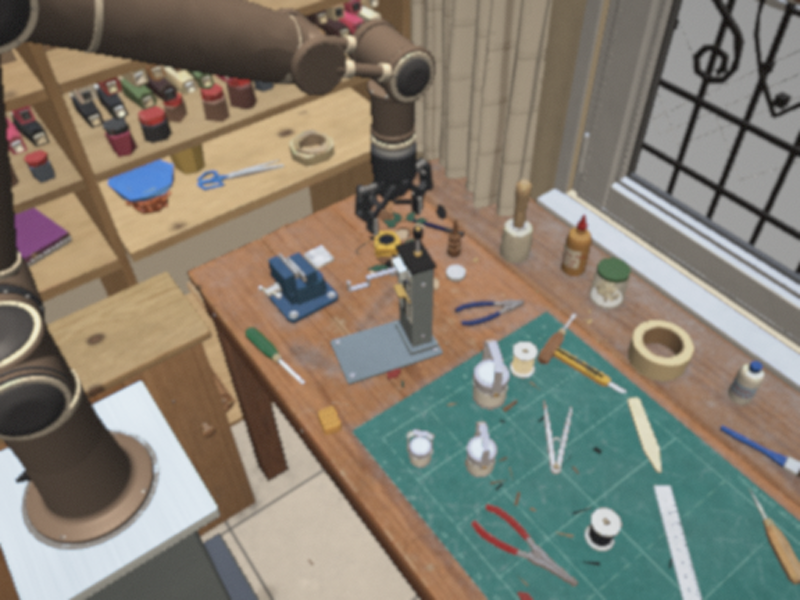

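View pics/side0.png

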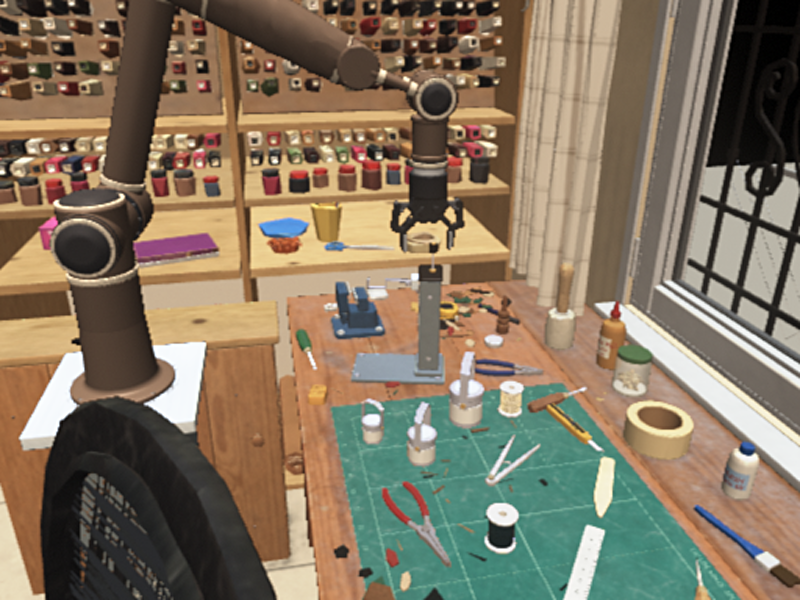

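View pics/wrist0.png

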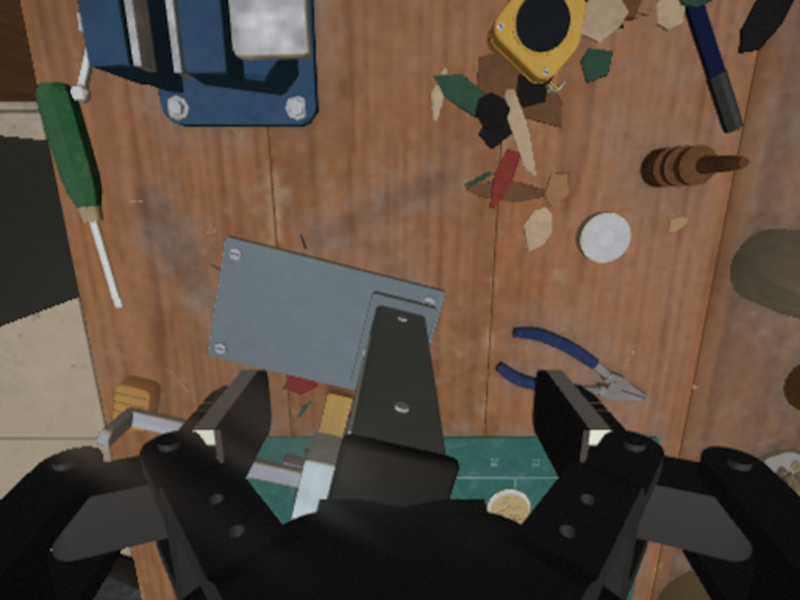

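```bash
cat > h.py <<'E'
import numpy as np, cv2
from scipy.spatial.transform import Rotation as R
from bench import sense, grab_frame
def Tw():
    s=sense(); T=np.eye(4); q=s["tcp_rot"]; T[:3,:3]=R.from_quat([q[1],q[2],q[3],q[0]]).as_matrix(); T[:3,3]=s["ee_pos"]; return T
def cam(n):
    T=Tw(); f=grab_frame(n)
    f["M"]=f["world_from_camera"] if n!="wrist" else T@f["mount"]
    return f
def ray(f,u,v):
    d=np.array([(u-f["cx"])/f["fx"],-(v-f["cy"])/f["fy"],-1]); return f["M"][:3,3],f["M"][:3,:3]@d
def atz(f,u,v,z):
    o,d=ray(f,u,v); return o+d*(z-o[2])/d[2]
def proj(f,p):
    c=np.linalg.inv(f["M"])@np.append(p,1); return np.array([f["cx"]+f["fx"]*c[0]/-c[2], f["cy"]+f["fy"]*c[1]/c[2]])
def tri(*obs):
    A=np.zeros((3,3));b=np.zeros(3)
    for f,u,v in obs:
        o,d=ray(f,u,v); d=d/np.linalg.norm(d); P=np.eye(3)-np.outer(d,d); A+=P;b+=P@o
    p=np.linalg.solve(A,b); return p,[np.linalg.norm(np.cross(p-ray(f,u,v)[0],ray(f,u,v)[1]/np.linalg.norm(ray(f,u,v)[1]))) for f,u,v in obs]
def crop(f,u0,v0,u1,v1,k,name):
    im=f["color"][v0:v1,u0:u1,::-1]; im=cv2.resize(im,None,fx=k,fy=k,interpolation=cv2.INTER_CUBIC)
    for i in range(0,u1-u0,10): cv2.putText(im,str(u0+i),(i*k,8),0,.3,(0,0,255),1); cv2.line(im,(i*k,10),(i*k,14),(0,0,255),1)
    for i in range(0,v1-v0,10): cv2.putText(im,str(v0+i),(0,i*k+4),0,.3,(0,0,255),1)
    cv2.imwrite(f"pics/{name}.png",im)
def save(f): 
    import pickle; return f
E
python3 - <<'E'
from h import *
f=cam("scene"); crop(f,205,140,345,310,4 if 0 else 3,"sc1"); crop(f,240,215,340,315,6,"sc_tins"); crop(f,205,140,295,245,5,"sc_bal")
g=cam("side"); crop(g,220,220,340,310,6,"sd_tins"); crop(g,220,145,300,245,6,"sd_bal")
E
```

```text
(no output)
```

View pics/sc_tins.png

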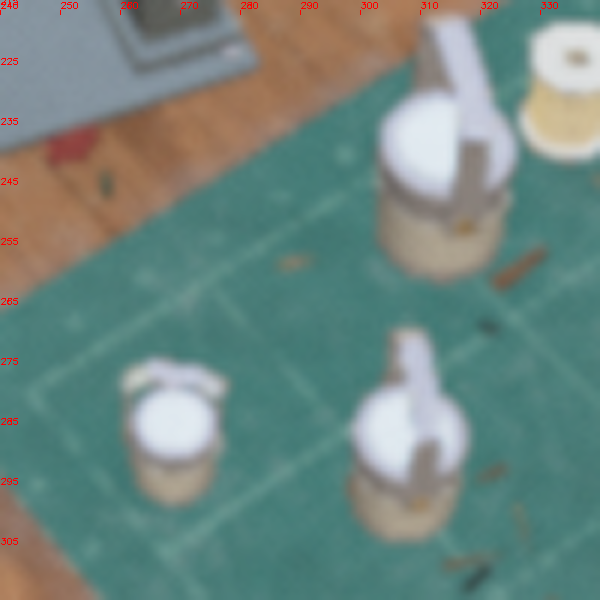

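View pics/sd_tins.png

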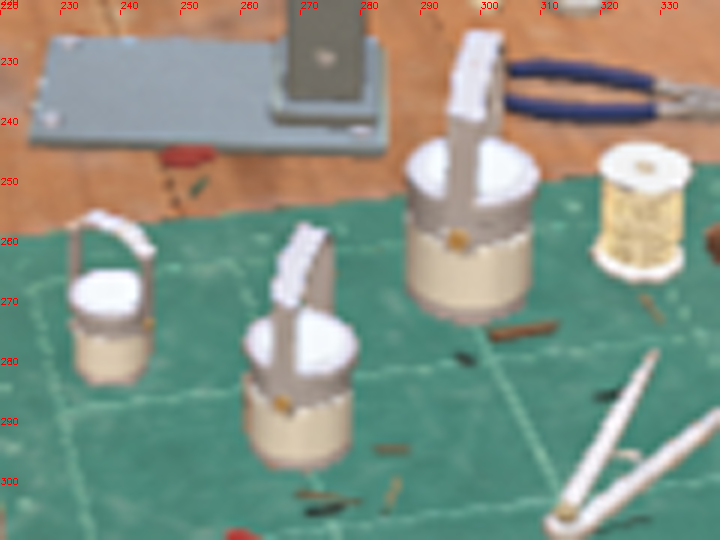

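View pics/sc_bal.png

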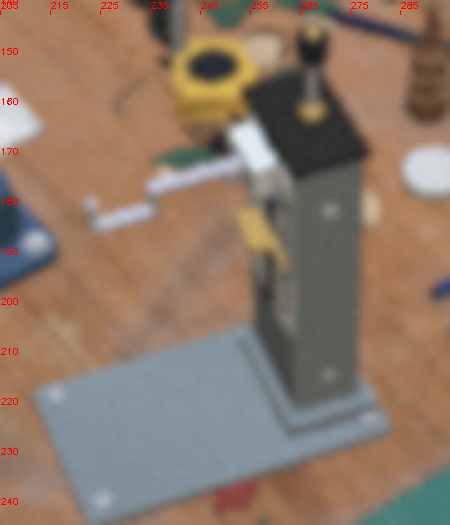

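View pics/sd_bal.png

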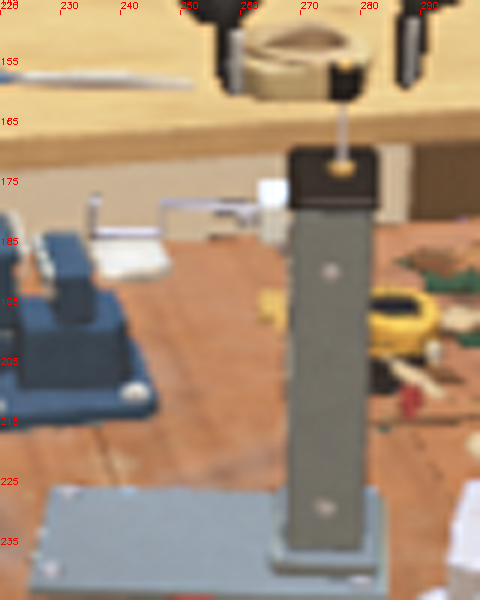

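Run:
```python
from h import *
from scipy.optimize import least_squares
f=cam("scene");g=cam("side")
# lid
for n,a,b in [("mid",(308,288),(270,277)),("big",(314,239),(298,248)),("small",(269,285.5),(238,268.5))]:
    print(n,*tri((f,*a),(g,*b)),atz(f,*a,.052),atz(g,*b,.052))
print("mid lid width", np.linalg.norm(atz(f,298,288,.052)-atz(f,318.5,288,.052)),np.linalg.norm(atz(g,260.7,277,.052)-atz(g,279.5,277,.052)))
print("bail ends", atz(f,307.5,271,.101),atz(g,271.5,258,.1),atz(g,267.5,269.5,.1))
C=[(-.115,.055,.01),(-.115,-.055,.01),(.075,-.055,.01)]
obs=[(f,C[0],(211.5,218)),(f,C[1],(223.5,244)),(f,C[2],(283,226)),(g,C[0],(228.5,226)),(g,C[1],(225,243.5)),(g,C[2],(284.5,245))]
def W(p,c): 
    cs,sn=np.cos(p[2]),np.sin(p[2]); return np.array([p[0]+cs*c[0]-sn*c[1],p[1]+sn*c[0]+cs*c[1],c[2]])
r=least_squares(lambda p:np.concatenate([proj(o[0],W(p,o[1]))-o[2] for o in obs]),[.6,0.05,0])
print(r.x,np.degrees(r.x[2]),r.fun.reshape(-1,2).round(1))
p=r.x
for nm,c in [("seat",(-.065,0,.19)),("tip",(-.0815,0,.208)),("knob",(.045,0,.27)),("housetopfrontR",(.02,-.035,.229)),("housetoprearR",(.062,-.035,.229))]:
    print(nm,W(p,c),proj(f,W(p,c)),proj(g,W(p,c)))
print("knob tri",tri((f,266.5,149),(g,276.5,158)), "seat tri", tri((f,229,183.5),(g,240,183.5)),"tip",tri((f,222.5,180.5),(g,234.5,177.5)))
```

```text
mid [ 0.53351413 -0.355194    0.05232665] [np.float64(0.00013794283434230605), np.float64(0.0001379428343424767)] [ 0.53351219 -0.35509661  0.052     ] [ 0.53376951 -0.35464949  0.052     ]
big [ 0.63833642 -0.2560473   0.06753525] [np.float64(0.0006693846119629489), np.float64(0.0006693846119631128)] [ 0.64795385 -0.24758841  0.052     ] [ 0.64561385 -0.2324628   0.052     ]
small [ 0.46224416 -0.28573637  0.04158683] [np.float64(0.0009133859191218178), np.float64(0.0009133859191218698)] [ 0.4592452  -0.29050022  0.052     ] [ 0.45898957 -0.30147886  0.052     ]
mid lid width 0.05156497252305741 0.048432222750447895
bail ends [ 0.5417238  -0.33858058  0.101     ] [ 0.54004371 -0.34085075  0.1       ] [ 0.51847008 -0.38875406  0.1       ]
[ 0.57546845 -0.06427431 -0.2595974 ] -14.873835469709537 [[-0.   0.1]
 [-0.4  1.5]
 [ 1.3 -0. ]
 [ 0.  -0.9]
 [-0.6 -1.7]
 [ 0.4 -1. ]]
seat [ 0.51264638 -0.04758936  0.19      ] [229.81655613 183.6926501 ] [241.32648541 182.85666939]
tip [ 0.49669924 -0.04335395  0.208     ] [223.48665477 180.58726218] [235.94002315 177.31995038]
knob [ 0.61896065 -0.07582542  0.27      ] [268.17114755 150.63074894] [277.61430899 159.28472773]
housetopfrontR [ 0.58581411 -0.10323541  0.229     ] [264.34016488 173.24347839] [268.68896867 176.08091948]
housetoprearR [ 0.62640684 -0.11401645  0.229     ] [279.20968115 169.0005269 ] [282.8736136 176.4554575]
knob tri (array([ 0.61705212, -0.07074008,  0.27267939]), [np.float64(0.0003844145882673239), np.float64(0.0003844145882673234)]) seat tri (array([ 0.51043805, -0.04471003,  0.18785498]), [np.float64(0.0017497091169268847), np.float64(0.0017497091169268713)]) tip (array([ 0.49349026, -0.0420093 ,  0.20784425]), [np.float64(0.001256228881005595), np.float64(0.00125622888100558)])
```

```bash
python3 -m creep '[[[0,0,-0.03],0],[[0,0,-0.07],0],[[0,0.02,-0.1],0],[[-0.003,0.045,-0.12],0],[[-0.006,0.065,-0.12],0],[[-0.006,0.073,-0.12],0],[[-0.006,0.073,-0.12],0],[[-0.006,0.073,-0.12],0]]' 1 25
python3 - <<'E'
from h import *
f=cam("wrist"); print(Tw()); cv2.imwrite("pics/w1.png",cv2.resize(f["color"][:,:,::-1],(800,600),interpolation=cv2.INTER_CUBIC))
print(proj(f,(.618,-.073,.281)))
E
```

```text
time: 1.35
ee_pos: [0.6185, -0.0724, 0.3496]
tcp_rot: [-0.0, 1.0, 0.0, -0.001]
ft_force: [0.2, -0.2, -0.3]
grip_width: 1.003
[[ 9.99997364e-01  6.96780245e-04 -2.18791403e-03  6.18628120e-01]
 [ 6.98445606e-04 -9.99999467e-01  7.60492258e-04 -7.22605572e-02]
 [-2.18738296e-03 -7.62018392e-04 -9.99997317e-01  3.49930909e-01]
 [ 0.00000000e+00  0.00000000e+00  0.00000000e+00  1.00000000e+00]]
[256.44907915 203.08088081]
```

View pics/w1.png

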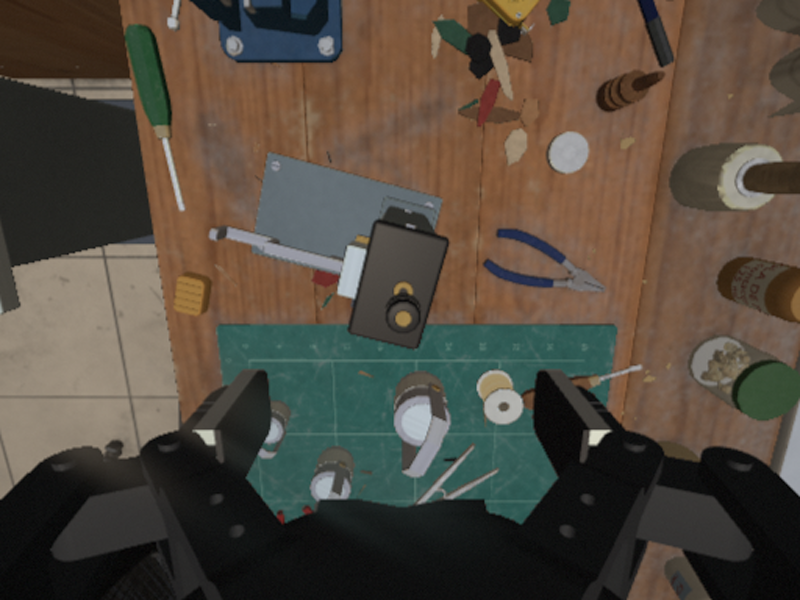

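```bash
python3 -m creep '[[[0.001,0.001,0.03],0],[[0.001,0.001,0.06],0],[[0.001,0.001,0.08],0],[[0.001,0.001,0.092],0],[[0.001,0.001,0.097],0],[[0.001,0.001,0.097],0]]' 1 25
python3 -m creep '[[[0,0,0],0],[[0,0,0],0],[[0,0,0],0],[[0,0,0],0],[[0,0,0],0],[[0,0,0],0],[[0,0,0],0],[[0,0,0],0]]' -1 25
python3 - <<'E'
from h import *
f=cam("wrist"); print(Tw()[:3,3]); cv2.imwrite("pics/w2.png",cv2.resize(f["color"][:,:,::-1],(800,600),interpolation=cv2.INTER_CUBIC))
g=cam("side");crop(g,220,145,300,245,6,"sd2")
E
```

```text
time: 2.15
ee_pos: [0.6198, -0.0732, 0.2534]
tcp_rot: [-0.0, 1.0, 0.0, -0.001]
ft_force: [-0.1, 0.0, 0.2]
grip_width: 1.001
time: 3.15
ee_pos: [0.619, -0.0732, 0.253]
tcp_rot: [-0.0, 1.0, 0.0, -0.002]
ft_force: [-4.5, -1.3, 0.3]
grip_width: 0.199
[ 0.61899985 -0.07325498  0.25301374]
```

View pics/w2.png

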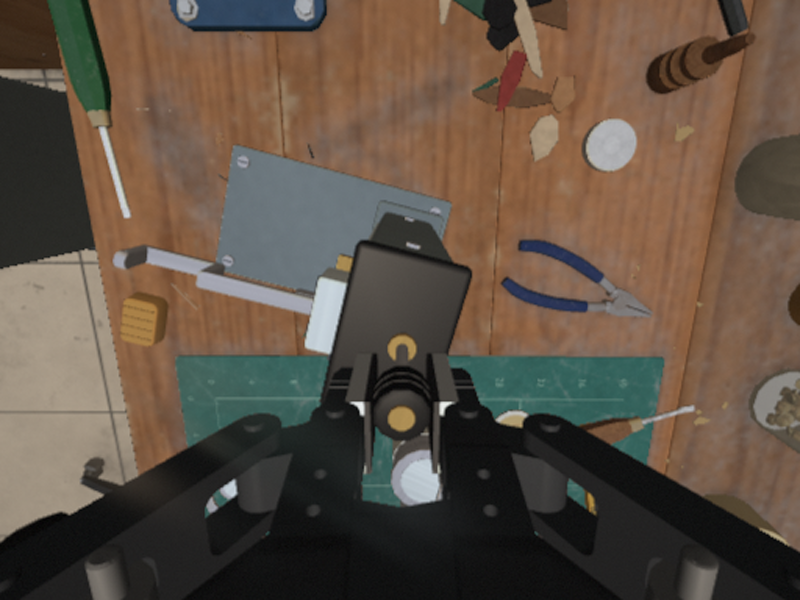

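View pics/sd2.png

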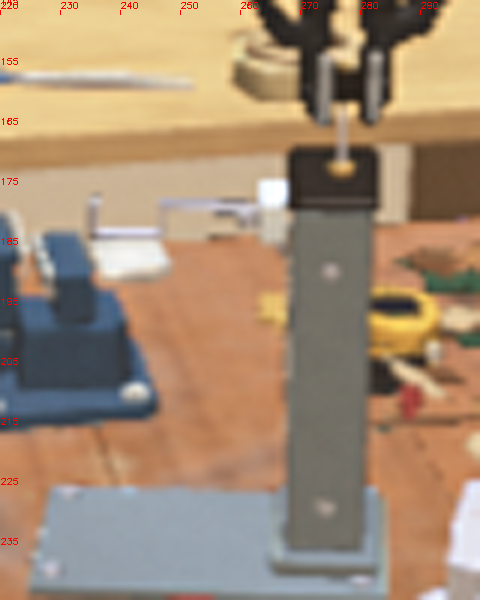

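```bash
python3 -m creep '[[[0,0,-0.005],0],[[0,0,-0.01],0],[[0,0,-0.015],0],[[0,0,-0.02],0],[[0,0,-0.025],0],[[0,0,-0.03],0],[[0,0,-0.034],0],[[0,0,-0.034],0],[[0,0,-0.034],0]]'
python3 - <<'E'
from h import *
print(Tw()[:3,3])
g=cam("side");crop(g,220,125,300,225,6,"sd3")
f=cam("scene");crop(f,205,130,295,230,6,"sc3")
E
```

```text
time: 4.38
ee_pos: [0.619, -0.0732, 0.2873]
tcp_rot: [-0.0, 1.0, 0.0, -0.002]
ft_force: [-4.0, -0.1, 0.0]
grip_width: 0.198
[ 0.61898381 -0.07324341  0.2872794 ]
```

View pics/sd3.png

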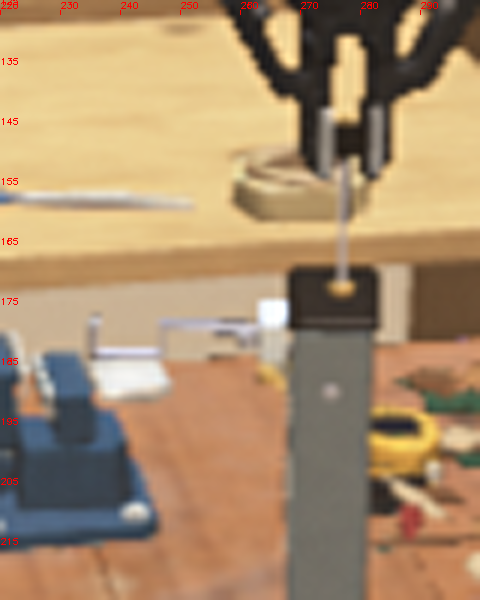

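View pics/sc3.png

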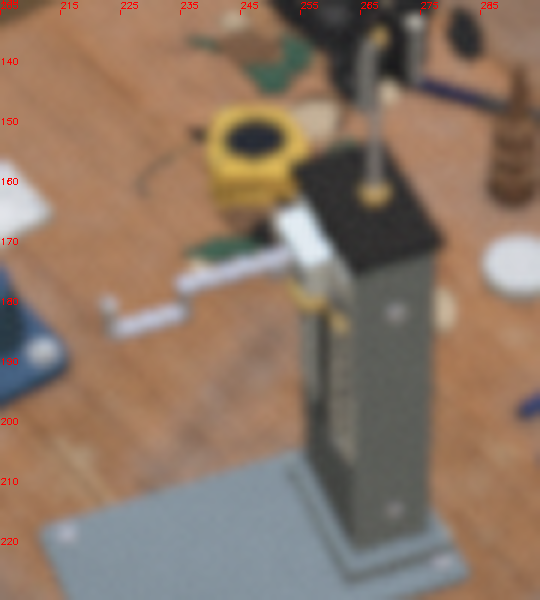

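```bash
python3 -m creep '[[[0,0,-0.002],0],[[0,0,-0.004],0],[[0,0,-0.006],0],[[0,0,-0.007],0],[[0,0,-0.007],0],[[0,0,-0.007],0]]'
python3 - <<'E'
from h import *
print(Tw()[:3,3])
g=cam("side");crop(g,230,150,290,200,10,"sd4")
f=cam("scene");crop(f,215,150,275,200,10,"sc4")
E
```

```text
time: 5.22
ee_pos: [0.619, -0.0732, 0.2943]
tcp_rot: [-0.0, 1.0, 0.0, -0.002]
ft_force: [-4.7, -0.4, -0.1]
grip_width: 0.2
[ 0.61896844 -0.07324196  0.29426535]
```

View pics/sd4.png

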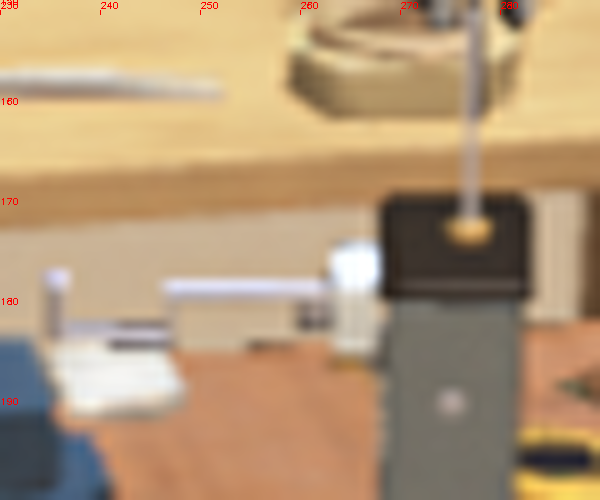

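View pics/sc4.png

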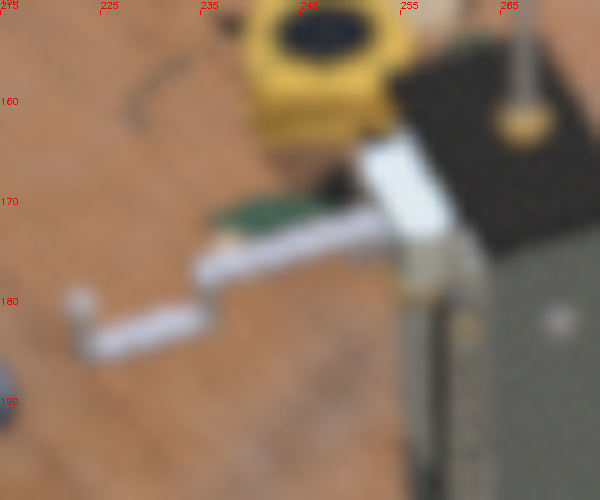

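Run:
```python
from h import *
g=cam("side"); np.save("g4.npy",g["color"])
a=cv2.imread("pics/sd3.png",0); # u0=220,v0=125,k6
b=cv2.resize(g["color"][125:225,220:300,::-1],None,fx=6,fy=6,interpolation=cv2.INTER_CUBIC); b=cv2.cvtColor(b,cv2.COLOR_BGR2GRAY)
for nm,(u0,u1,v0,v1) in {"hook":(234,246,175,186),"arm":(246,262,176,182),"carr":(262,268,172,186),"house":(268,285,180,200)}.items():
    t=a[(v0-125)*6:(v1-125)*6,(u0-220)*6:(u1-220)*6]
    r=b[(v0-125)*6-24:(v1-125)*6+24,(u0-220)*6-12:(u1-220)*6+12]
    m=cv2.matchTemplate(r,t,cv2.TM_CCOEFF_NORMED); _,v,_,l=cv2.minMaxLoc(m); print(nm,v,(l[0]-12)/6,(l[1]-24)/6)
```

```text
hook 0.66476970911026 -1.3333333333333333 2.5
arm 0.5127789974212646 -0.16666666666666666 3.8333333333333335
carr 0.9599983096122742 0.0 -0.3333333333333333
house 0.9953065514564514 0.0 0.0
```

```bash
python3 -m creep '[[[0,0,0],0],[[0,0,0],0],[[0,0,0],0],[[0,0,0],0],[[0,0,0],0]]' 0.3
python3 -m creep '[[[0,0,-0.02],0],[[0,0,-0.05],0],[[0,0,-0.075],0],[[0,0,-0.085],0],[[0,0,-0.085],0]]' 1
python3 - <<'E'
from h import *
print(Tw()[:3,3])
g=cam("side");crop(g,230,130,290,200,8,"sd5"); 
f=cam("wrist"); cv2.imwrite("pics/w5.png",cv2.resize(f["color"][:,:,::-1],(800,600),interpolation=cv2.INTER_CUBIC))
E
```

```text
time: 6.0
ee_pos: [0.6191, -0.0732, 0.2942]
tcp_rot: [-0.0, 1.0, 0.0, -0.002]
ft_force: [-0.1, -0.3, -0.2]
grip_width: 0.651
time: 6.62
ee_pos: [0.6199, -0.0734, 0.3807]
tcp_rot: [-0.0, 1.0, 0.0, -0.0]
ft_force: [-0.2, 0.4, -0.8]
grip_width: 0.999
[ 0.61987149 -0.07337715  0.3807246 ]
```

View pics/sd5.png

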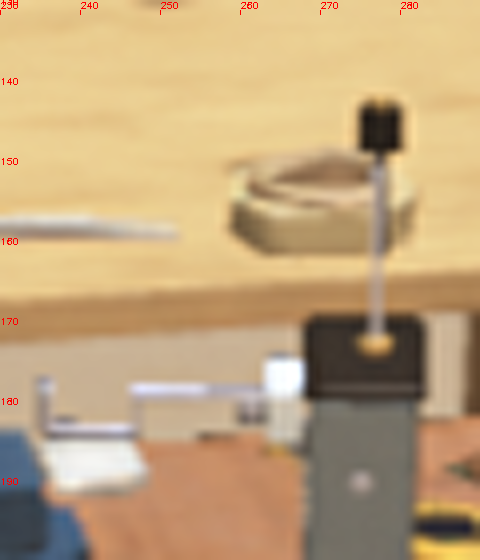

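View pics/w5.png

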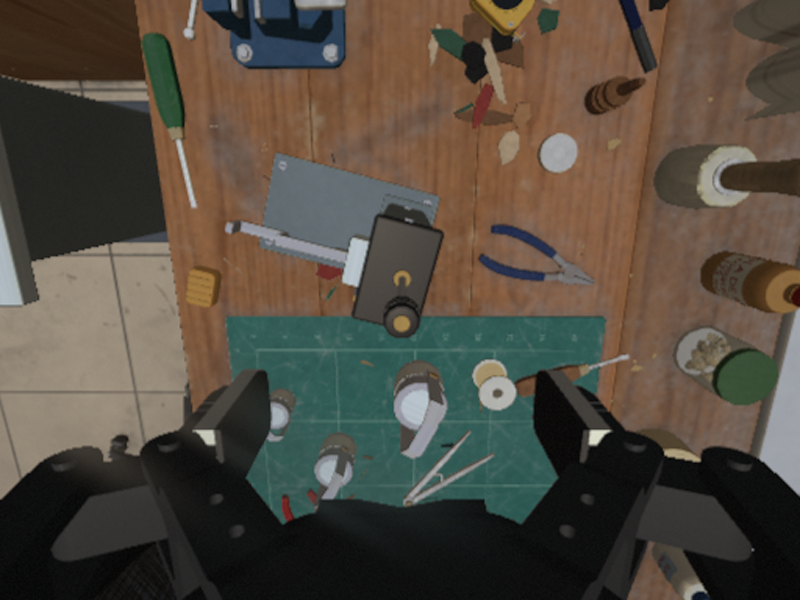

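Run:
```python
from h import *
f=cam("wrist"); print(Tw()[:3,3]); crop(f,140,90,290,215,5,"w6"); np.save("w6M.npy",f["M"])
g=cam("side");s=cam("scene");crop(s,245,115,285,165,10,"sc6")
```

```text
[ 0.61878708 -0.07319548  0.37780766]
```

View pics/w6.png

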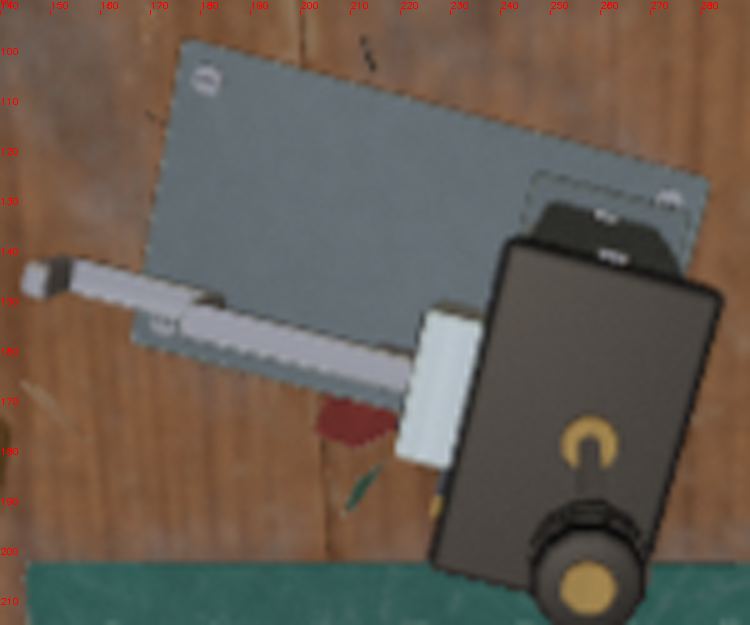

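View pics/sc6.png

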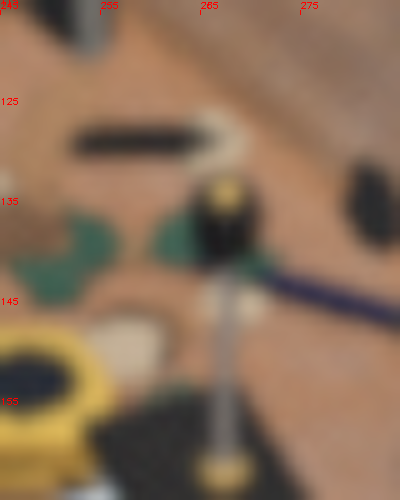

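Run:
```python
from h import *
from scipy.optimize import least_squares
f=cam("scene");g=cam("side");w=cam("wrist"); w["M"]=np.load("w6M.npy")
C=[(-.115,.055,.01),(-.115,-.055,.01),(.075,-.055,.01),(.075,.055,.01)]
obs=[(f,C[0],(211.5,218)),(f,C[1],(223.5,244)),(f,C[2],(283,226)),(g,C[0],(228.5,226)),(g,C[1],(225,243.5)),(g,C[2],(284.5,245)),
(w,C[0],(176.6,98)),(w,C[1],(166.4,158.4)),(w,C[3],(281.6,126)),(w,(.02,.035,.229),(242,138)),(w,(.02,-.035,.229),(226.4,203)),(w,(.062,.035,.229),(284,149)),(w,(-.082,0,.208),(147.2,146)),(w,(.045,0,.321),(257.6,207.6)),(f,(-.0815,0,.208),(222.5,180.5)),(g,(-.0815,0,.208),(234.5,177.8))]
def W(p,c): 
    cs,sn=np.cos(p[2]),np.sin(p[2]); return np.array([p[0]+cs*c[0]-sn*c[1],p[1]+sn*c[0]+cs*c[1],c[2]])
r=least_squares(lambda p:np.concatenate([proj(o[0],W(p,o[1]))-o[2] for o in obs]),[.6,0.05,0],loss="soft_l1")
p=r.x; print(p,np.degrees(p[2]))
for o in obs: print(o[1],(proj(o[0],W(p,o[1]))-o[2]).round(1))
q=least_squares(lambda p:np.concatenate([proj(o[0],W(p,o[1]))-o[2] for o in obs if o[0] is w]),[.6,0.05,0]).x; print("wrist only",q,np.degrees(q[2]))
print("seat",W(p,(-.065,0,.19)),W(q,(-.065,0,.19)))
print("knob",tri((f,266.5,138),(g,276.5,145.7)))
```

```text
[ 0.57572529 -0.06139449 -0.25141633] -14.405094636124575
(-0.115, 0.055, 0.01) [-0.5 -0.3]
(-0.115, -0.055, 0.01) [-0.6  1. ]
(0.075, -0.055, 0.01) [ 0.8 -0.8]
(-0.115, 0.055, 0.01) [-0.2 -1.2]
(-0.115, -0.055, 0.01) [-0.5 -2. ]
(0.075, -0.055, 0.01) [ 0.3 -1.6]
(-0.115, 0.055, 0.01) [-0.7 -1. ]
(-0.115, -0.055, 0.01) [-1.   0.3]
(0.075, 0.055, 0.01) [ 0.8 -0.7]
(0.02, 0.035, 0.229) [0.7 2.2]
(0.02, -0.035, 0.229) [1.1 0.4]
(0.062, 0.035, 0.229) [-1.7  1.5]
(-0.082, 0, 0.208) [-0.8  0.2]
(0.045, 0, 0.321) [ 0.1 -1.4]
(-0.0815, 0, 0.208) [ 0.5 -0.4]
(-0.0815, 0, 0.208) [ 1.4 -0.7]
wrist only [ 0.57588542 -0.06115891 -0.25098976] -14.380654050995782
seat [ 0.51276882 -0.04522405  0.19      ] [ 0.51292206 -0.04501533  0.19      ]
knob (array([ 0.61534273, -0.07300618,  0.31206584]), [np.float64(0.00024827892793462416), np.float64(0.0002482789279348856)])
```

```bash
python3 -m creep '[[[-0.005,0.02,0],-6],[[-0.015,0.05,0],-14],[[-0.025,0.085,0],-22],[[-0.037,0.125,0.01],-30],[[-0.05,0.165,0.03],-38],[[-0.062,0.205,0.06],-46],[[-0.074,0.245,0.09],-54],[[-0.082,0.27,0.11],-60],[[-0.086,0.282,0.125],-65],[[-0.086,0.282,0.13],-65],[[-0.086,0.282,0.13],-65],[[-0.086,0.282,0.13],-65]]' 1
python3 - <<'E'
from h import *
f=cam("wrist"); print(Tw()[:3,3]); np.save("w7M.npy",f["M"]); cv2.imwrite("pics/w7.png",cv2.resize(f["color"][:,:,::-1],(800,600),interpolation=cv2.INTER_CUBIC))
E
```

```text
time: 8.52
ee_pos: [0.5335, -0.3547, 0.2495]
tcp_rot: [-0.001, 0.843, 0.538, -0.001]
ft_force: [-0.5, 0.5, -0.2]
grip_width: 0.999
[ 0.53355417 -0.35479469  0.24963943]
```

View pics/w7.png

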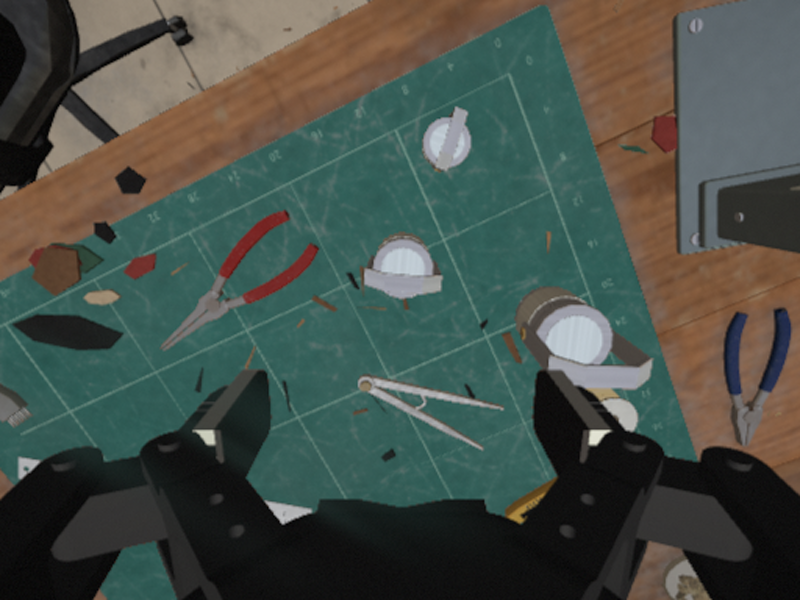

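Run:
```python
from h import *
f=cam("wrist"); np.save("w7M.npy",f["M"]); print(Tw()[:3,3]);crop(f,220,140,300,200,10,"w7c")
```

```text
[ 0.53351084 -0.35481298  0.24960343]
```

View pics/w7c.png

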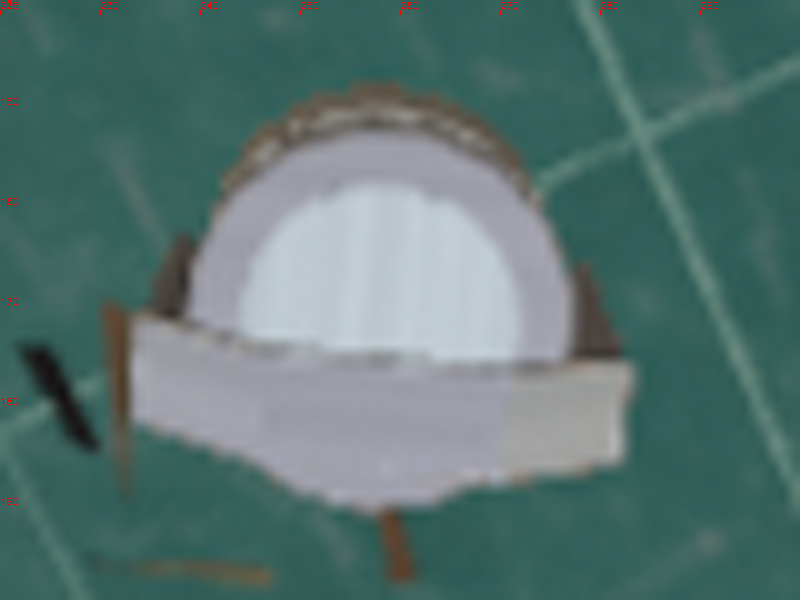

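Run:
```python
from h import *
f=cam("wrist"); f["M"]=np.load("w7M.npy")
a=atz(f,233,176.7,.089);b=atz(f,282.7,181,.089); print(a,b,np.linalg.norm(a-b),(a+b)/2)
d=b-a; print("angle",np.degrees(np.arctan2(d[1],d[0])))
for e in [((234,171.5),(283,176)),((233,182),(282,186.3))]:
    d=atz(f,*e[1],.09)-atz(f,*e[0],.09); print(np.degrees(np.arctan2(d[1],d[0])))
T=Tw(); print("toolx ang",np.degrees(np.arctan2(T[1,0],T[0,0])))
print("lid",atz(f,257,172,.052))
m=(a+b)/2; m[2]=0.075
print("shift in tool for grasp pt", T[:3,:3].T@(m-T[:3,3])-[0,0,.019*-1])
```

```text
[ 0.52155128 -0.37888892  0.089     ] [ 0.54902335 -0.33131452  0.089     ] 0.05493667431058582 [ 0.53528732 -0.35510172  0.089     ]
angle 59.995502821536135
59.710367732938444
59.899235565458675
toolx ang 65.07887777533949
lid [ 0.53469722 -0.35596852  0.052     ]
shift in tool for grasp pt [0.00082792 0.00243123 0.19345433]
```

```bash
python3 -m creep '[[[0.001,0.001,0.03],3],[[0.001,0.002,0.07],5],[[0.001,0.002,0.11],5],[[0.001,0.002,0.145],5],[[0.001,0.002,0.17],5],[[0.001,0.002,0.185],5],[[0.001,0.002,0.194],5],[[0.001,0.002,0.194],5],[[0.001,0.002,0.194],5]]' 1 45
python3 - <<'E'
from h import *
f=cam("wrist"); print(Tw(),sense()["ft_force"]); cv2.imwrite("pics/w8.png",cv2.resize(f["color"][:,:,::-1],(800,600),interpolation=cv2.INTER_CUBIC))
E
```

```text
time: 9.8
ee_pos: [0.5358, -0.3554, 0.0567]
tcp_rot: [0.0, 0.866, 0.501, -0.001]
ft_force: [-0.1, -0.5, -0.4]
grip_width: 1.002
[[ 4.98795048e-01  8.66718291e-01 -1.70427800e-03  5.35816200e-01]
 [ 8.66717625e-01 -4.98797307e-01 -1.34346988e-03 -3.55412275e-01]
 [-2.01449920e-03 -8.07011656e-04 -9.99997645e-01  5.68029320e-02]
 [ 0.00000000e+00  0.00000000e+00  0.00000000e+00  1.00000000e+00]] [ 0.59075898 -0.28093187 -0.6231263 ]
```

View pics/w8.png

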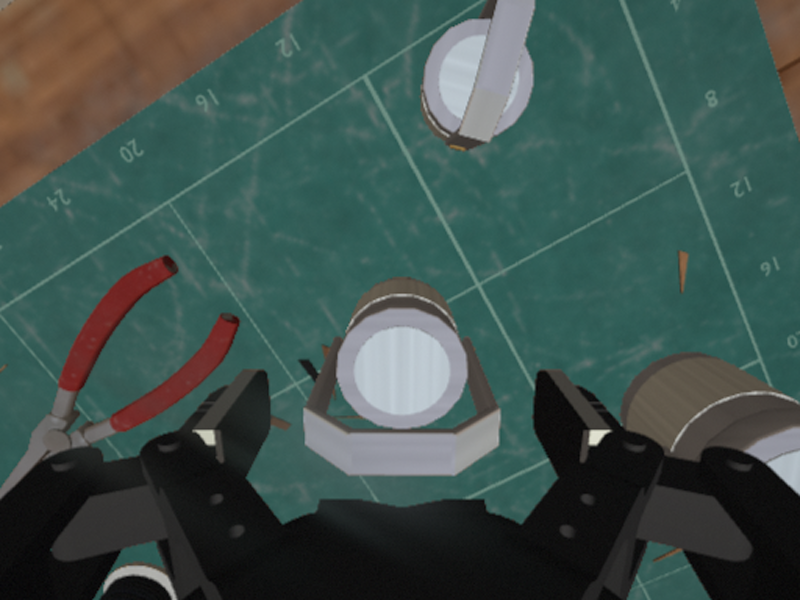

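```bash
cat >> h.py <<'E'
def ft(n):
    L=[]
    for i in range(n):
        grab_frame("side"); L.append(sense()["ft_force"])
    L=np.array(L); print("ft",L.mean(0).round(3),"sd",L.std(0).round(2),"t",round(sense()["time"],2)); return L.mean(0)
E
python3 - <<'E'
from h import *
ft(10)
E
python3 -m creep '[[[0,0,0],0],[[0,0,0],0],[[0,0,0],0],[[0,0,0],0],[[0,0,0],0],[[0,0,0],0]]' -1 45
python3 - <<'E'
from h import *
f=cam("wrist"); print(Tw()[:3,3],sense()["ft_force"]); cv2.imwrite("pics/w9.png",cv2.resize(f["color"][:,:,::-1],(800,600),interpolation=cv2.INTER_CUBIC))
E
```

```text
ft [-0.017  0.093 -0.041] sd [0.58 0.44 0.42] t 10.35
time: 11.1
ee_pos: [0.5351, -0.355, 0.0557]
tcp_rot: [-0.001, 0.866, 0.501, -0.001]
ft_force: [-0.4, -0.9, 0.8]
grip_width: 0.622
[ 0.53504874 -0.35498818  0.05566735] [-0.20322718 -0.75472081  1.68680851]
```

View pics/w9.png

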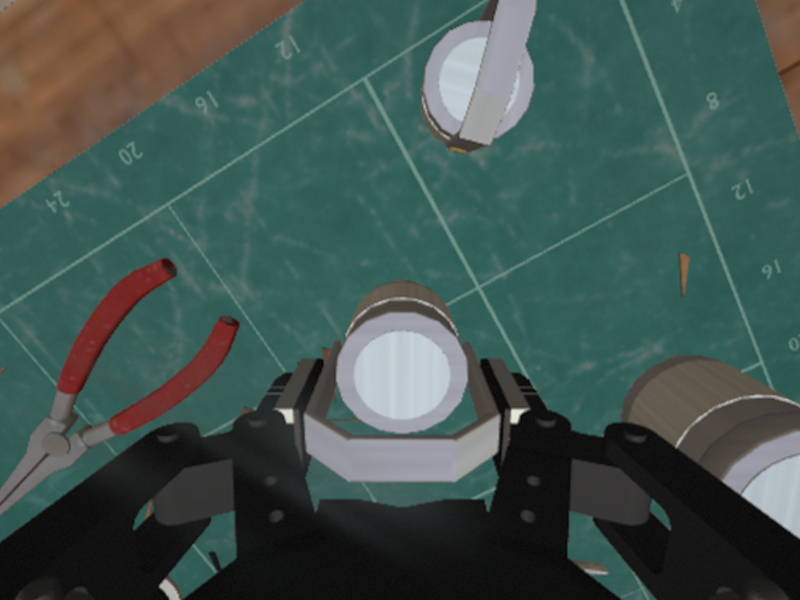

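```bash
python3 -m creep '[[[0,0,-0.004],0],[[0,0,-0.012],0],[[0,0,-0.027],0],[[0,0,-0.05],0],[[0,0,-0.08],0],[[0,0,-0.11],0],[[0,0,-0.13],0],[[0,0,-0.14],0],[[0,0,-0.145],0],[[0,0,-0.145],0],[[0,0,-0.145],0],[[0,0,-0.145],0]]'
python3 - <<'E'
from h import *
T=Tw();print(T[:3,3],"W",ft(12)); 
c,s_=np.cos(np.radians(-14.4)),np.sin(np.radians(-14.4))
seat=np.array([.5128,-.0451,.19])
tgt=np.array([seat[0]-.07*c,seat[1]-.07*s_,.19+.029-.0423]); print(tgt,T[:3,:3].T@(tgt-T[:3,3]),np.degrees(np.arctan2(T[1,0],T[0,0])))
f=cam("wrist"); crop(f,170,200,350,330,4,"w10")
E
```

```text
time: 12.65
ee_pos: [0.535, -0.3546, 0.1995]
tcp_rot: [-0.002, 0.866, 0.501, -0.002]
ft_force: [-0.2, -0.2, -5.4]
grip_width: 0.621
ft [-0.103 -0.086 -5.479] sd [0.45 0.35 0.49] t 13.25
[ 0.53504092 -0.3545992   0.19954979] W [-0.10268976 -0.08585055 -5.47865432]
[ 0.44499918 -0.02769171  0.1767    ] [ 0.2384643  -0.24099487  0.02354545] 60.079985822432825
```

View pics/w10.png

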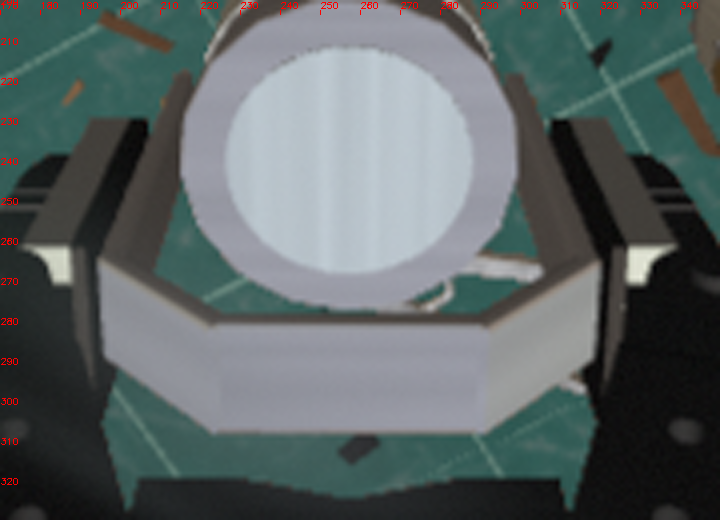

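```bash
python3 -m creep '[[[0.007,-0.007,-0.005],0],[[0.025,-0.025,-0.01],-1],[[0.047,-0.047,-0.01],-3],[[0.069,-0.069,-0.01],-5],[[0.091,-0.092,-0.01],-7],[[0.113,-0.114,-0.01],-9],[[0.135,-0.136,-0.01],-11],[[0.157,-0.159,-0.005],-13],[[0.179,-0.181,0],-15],[[0.2,-0.202,0.005],-15.6],[[0.217,-0.219,0.012],-15.6],[[0.229,-0.231,0.02],-15.6],[[0.236,-0.238,0.0235],-15.6],[[0.238,-0.241,0.0235],-15.6],[[0.238,-0.241,0.0235],-15.6],[[0.238,-0.241,0.0235],-15.6]]'
python3 - <<'E'
from h import *
T=Tw();print(T[:3,3],np.degrees(np.arctan2(T[1,0],T[0,0])))
f=cam("wrist"); np.save("w11M.npy",f["M"]);cv2.imwrite("pics/w11.png",cv2.resize(f["color"][:,:,::-1],(800,600),interpolation=cv2.INTER_CUBIC))
g=cam("side"); crop(g,180,130,300,250,5,"sd11")
s=cam("scene"); crop(s,170,130,290,250,5,"sc11")
E
```

```text
time: 15.3
ee_pos: [0.4459, -0.0291, 0.1778]
tcp_rot: [-0.0, 0.79, 0.613, -0.001]
ft_force: [-0.7, 0.7, -5.4]
grip_width: 0.618
[ 0.44588824 -0.02907249  0.17775669] 75.6455884137052
```

View pics/w11.png

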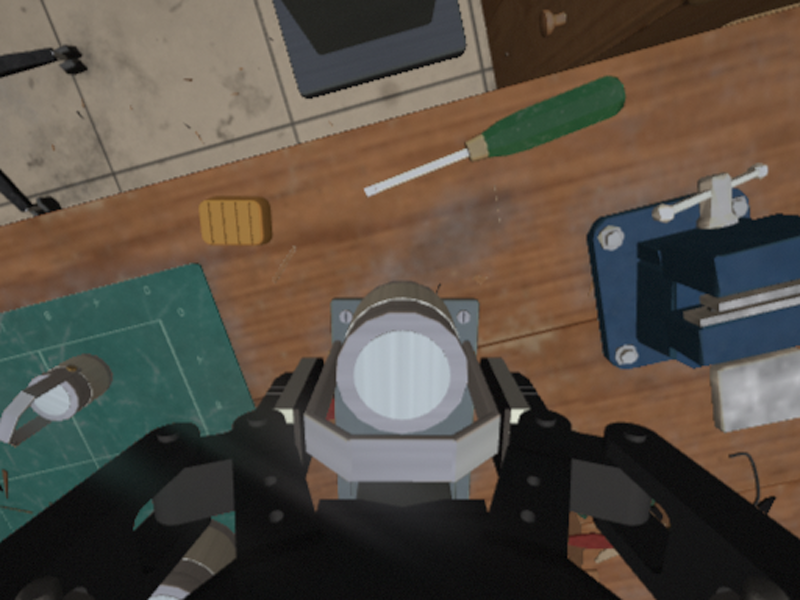

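View pics/sd11.png

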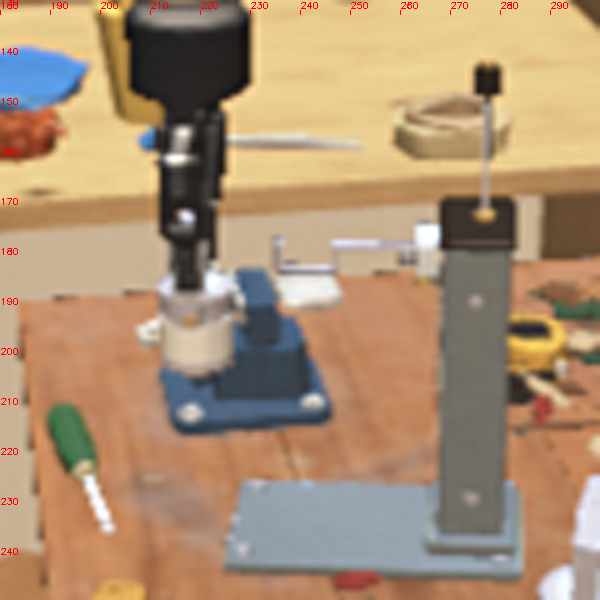

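View pics/sc11.png

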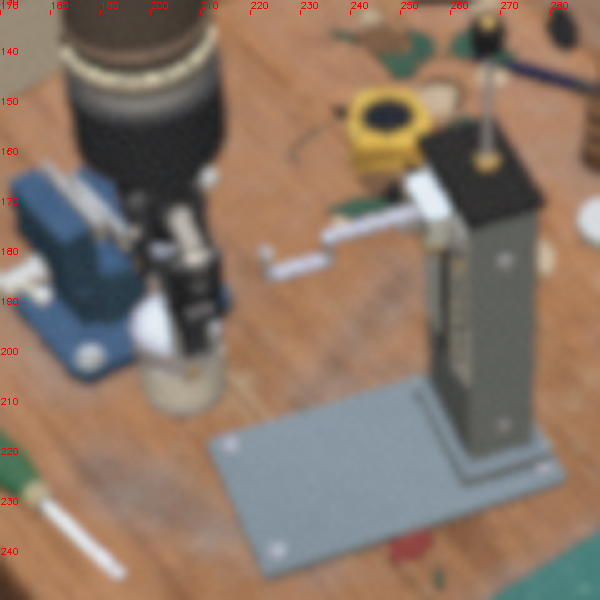

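```bash
python3 -m creep '[[[0.0015,0.004,0],0],[[0.0015,0.012,0],0],[[0.0015,0.021,0],0],[[0.0015,0.03,0],0],[[0.0015,0.039,0],0],[[0.0015,0.048,0],0],[[0.0015,0.057,0],0],[[0.0015,0.064,0],0],[[0.0015,0.068,0],0],[[0.0015,0.069,0],0],[[0.0015,0.069,0],0]]'
python3 - <<'E'
from h import *
T=Tw();print(T[:3,3],np.degrees(np.arctan2(T[1,0],T[0,0])))
ft(6)
f=cam("wrist"); np.save("w12M.npy",f["M"]);cv2.imwrite("pics/w12.png",cv2.resize(f["color"][:,:,::-1],(800,600),interpolation=cv2.INTER_CUBIC))
g=cam("side"); crop(g,210,140,290,220,8,"sd12")
s=cam("scene"); crop(s,195,130,275,210,8,"sc12")
E
```

```text
time: 16.82
ee_pos: [0.5126, -0.0445, 0.1773]
tcp_rot: [-0.001, 0.79, 0.613, -0.001]
ft_force: [1.3, -0.4, -5.2]
grip_width: 0.621
[ 0.51256721 -0.04451225  0.17728588] 75.64486505861375
ft [-0.247 -0.073 -5.148] sd [0.71 0.44 0.5 ] t 17.12
```

View pics/w12.png

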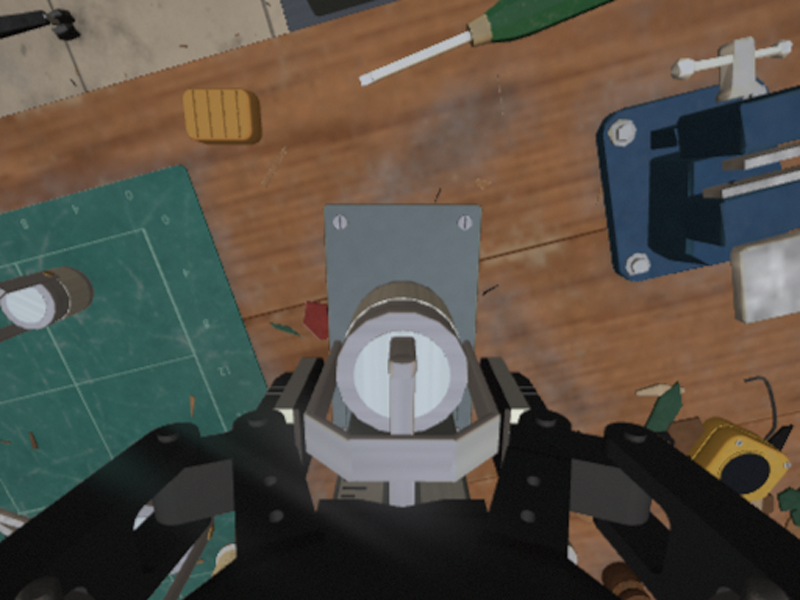

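View pics/sd12.png

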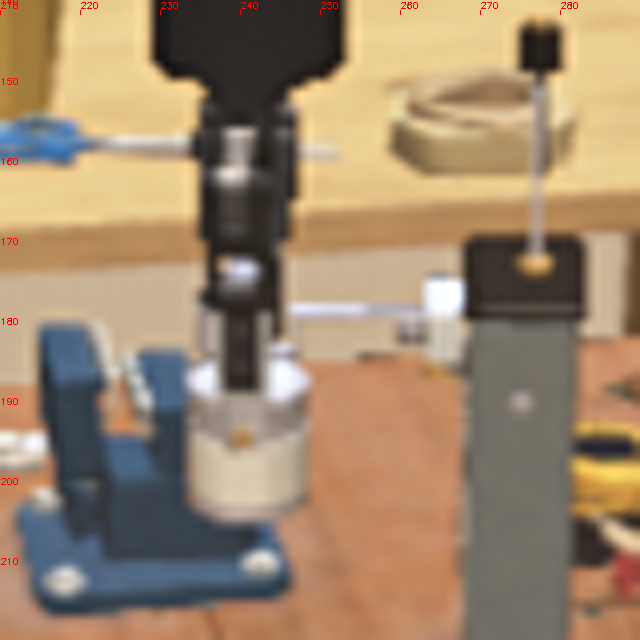

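View pics/sc12.png

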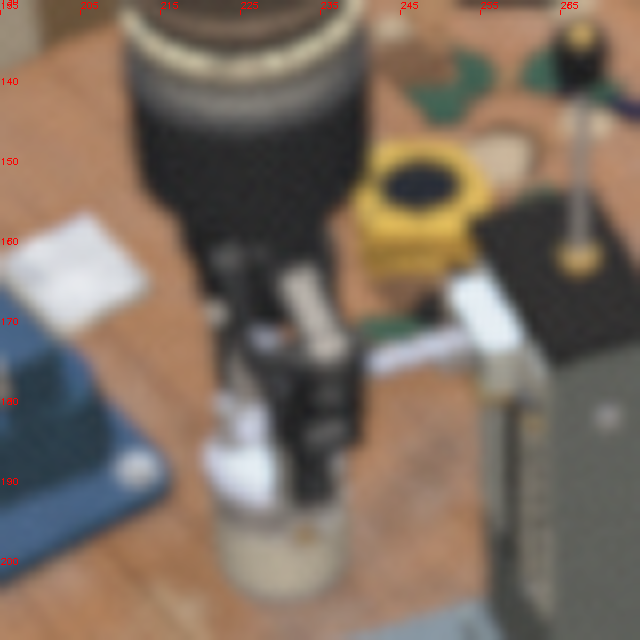

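```bash
python3 -m creep '[[[0,0,0.004],0],[[0,0,0.009],0],[[0,0,0.014],0],[[0,0,0.019],0],[[0,0,0.022],0],[[0,0,0.024],0],[[0,0,0.0255],0],[[0,0,0.027],0],[[0,0,0.028],0],[[0,0,0.029],0],[[0,0,0.03],0],[[0,0,0.031],0],[[0,0,0.032],0],[[0,0,0.033],0],[[0,0,0.034],0],[[0,0,0.035],0],[[0,0,0.036],0],[[0,0,0.037],0],[[0,0,0.038],0],[[0,0,0.038],0]]'
python3 - <<'E'
from h import *
T=Tw();print(T[:3,3]); ft(8)
f=cam("wrist"); cv2.imwrite("pics/w13.png",cv2.resize(f["color"][:,:,::-1],(800,600),interpolation=cv2.INTER_CUBIC))
g=cam("side"); crop(g,210,140,290,220,8,"sd13")
E
```

```text
time: 19.77
ee_pos: [0.5127, -0.0446, 0.1394]
tcp_rot: [-0.001, 0.79, 0.613, -0.001]
ft_force: [0.4, 0.1, -3.6]
grip_width: 0.616
[ 0.51269291 -0.04458908  0.13936855]
ft [-0.199 -0.096 -4.743] sd [0.5  0.37 0.41] t 20.18
```

View pics/w13.png

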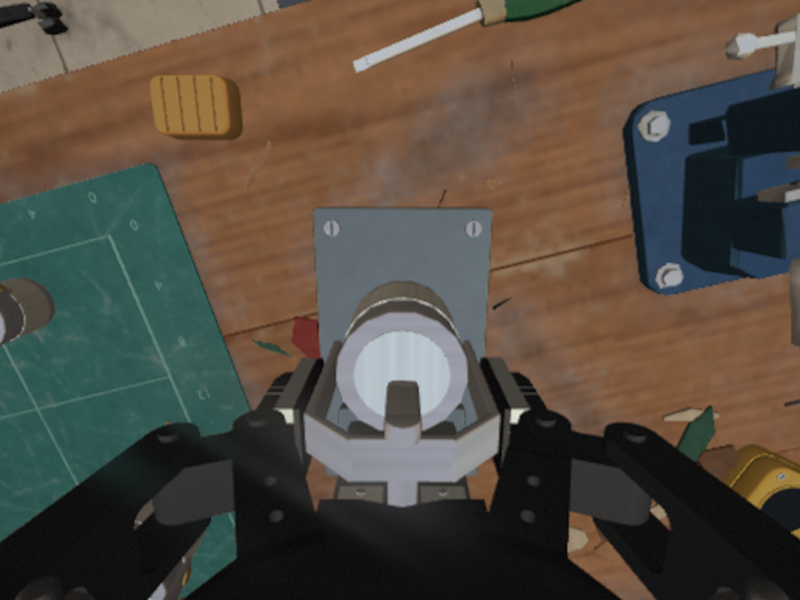

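View pics/sd13.png

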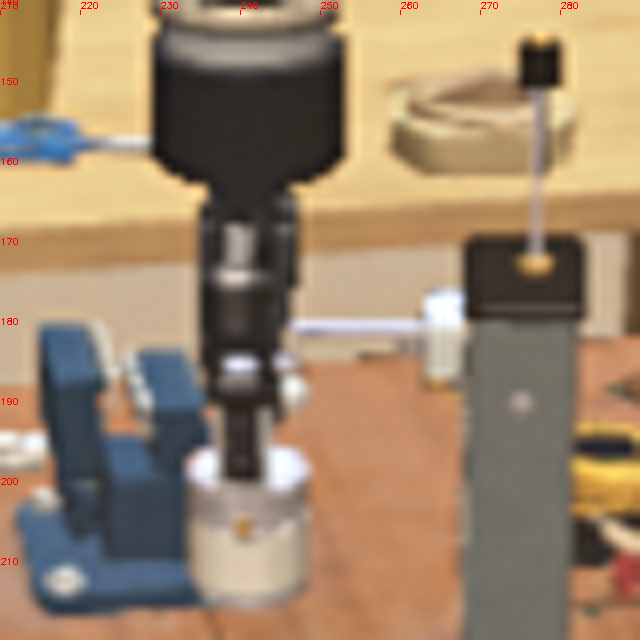

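```bash
python3 -m creep '[[[0,0,0.001],0],[[0,0,0.0022],0],[[0,0,0.0036],0],[[0,0,0.005],0],[[0,0,0.0065],0],[[0,0,0.008],0],[[0,0,0.0095],0],[[0,0,0.011],0],[[0,0,0.0125],0],[[0,0,0.014],0],[[0,0,0.0155],0],[[0,0,0.017],0],[[0,0,0.0185],0],[[0,0,0.02],0],[[0,0,0.0215],0],[[0,0,0.023],0],[[0,0,0.0242],0],[[0,0,0.025],0],[[0,0,0.025],0],[[0,0,0.025],0]]'
python3 - <<'E'
from h import *
T=Tw();print(T[:3,3]); ft(14)
E
python3 -m creep '[[[0,0,0.001],0],[[0,0,0.0022],0],[[0,0,0.0036],0],[[0,0,0.005],0],[[0,0,0.0062],0],[[0,0,0.0072],0],[[0,0,0.008],0],[[0,0,0.008],0],[[0,0,0.008],0]]'
python3 - <<'E'
from h import *
T=Tw();print(T[:3,3]); ft(14)
f=cam("wrist"); cv2.imwrite("pics/w14.png",cv2.resize(f["color"][:,:,::-1],(800,600),interpolation=cv2.INTER_CUBIC))
g=cam("side"); crop(g,210,150,290,230,8,"sd14")
E
```

```text
time: 22.78
ee_pos: [0.5127, -0.0446, 0.1145]
tcp_rot: [-0.001, 0.79, 0.613, -0.001]
ft_force: [0.2, 0.4, -2.7]
grip_width: 0.618
[ 0.51272525 -0.04463826  0.11449702]
ft [ 0.84  -0.023 -2.456] sd [0.53 0.43 0.46] t 23.48
time: 24.6
ee_pos: [0.5127, -0.0446, 0.1065]
tcp_rot: [-0.0, 0.79, 0.613, -0.001]
ft_force: [2.6, -0.2, -2.1]
grip_width: 0.618
[ 0.51273662 -0.04464043  0.10651981]
ft [ 0.353  0.19  -1.518] sd [0.48 0.51 0.5 ] t 25.3
```

View pics/w14.png

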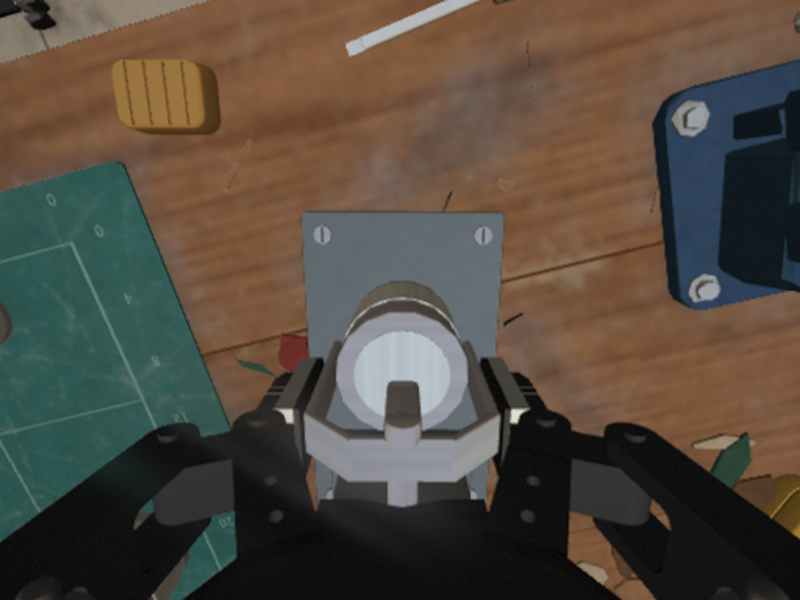

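View pics/sd14.png

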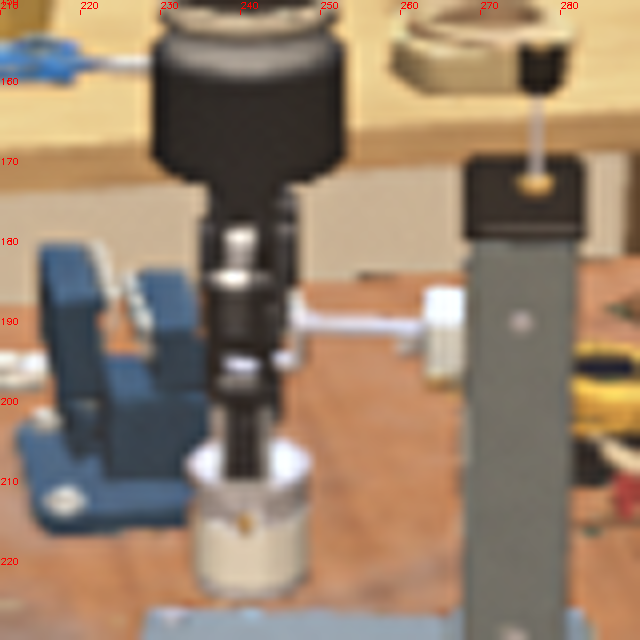

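```bash
python3 -m creep '[[[0,0,0.001],0],[[0,0,0.0022],0],[[0,0,0.0036],0],[[0,0,0.005],0],[[0,0,0.0064],0],[[0,0,0.0078],0],[[0,0,0.009],0],[[0,0,0.0102],0],[[0,0,0.0113],0],[[0,0,0.012],0],[[0,0,0.0125],0],[[0,0,0.0125],0],[[0,0,0.0125],0]]'
python3 - <<'E'
from h import *
T=Tw();print(T[:3,3]); ft(30)
E
```

```text
time: 27.02
ee_pos: [0.5127, -0.0447, 0.094]
tcp_rot: [-0.0, 0.79, 0.613, -0.001]
ft_force: [1.4, 0.9, -0.8]
grip_width: 0.617
[ 0.51273104 -0.04467159  0.09402359]
ft [ 0.495  0.43  -0.257] sd [0.55 0.44 0.49] t 28.52
```

```bash
python3 -m creep '[[[0,0,0.0005],0],[[0,0,0.001],0],[[0,0,0.0015],0],[[0,0,0.002],0],[[0,0,0.002],0],[[0,0,0.002],0]]'
python3 - <<'E'
from h import *
T=Tw();print(T[:3,3]); ft(30)
g=cam("side"); crop(g,210,150,290,230,8,"sd15"); crop(cam("scene"),195,140,275,220,8,"sc15")
E
```

```text
time: 29.28
ee_pos: [0.5127, -0.0447, 0.092]
tcp_rot: [-0.0, 0.79, 0.613, -0.001]
ft_force: [0.9, 0.8, -0.0]
grip_width: 0.615
[ 0.51274405 -0.04467001  0.09200732]
ft [0.559 0.452 0.003] sd [0.45 0.41 0.48] t 30.77
```

View pics/sd15.png

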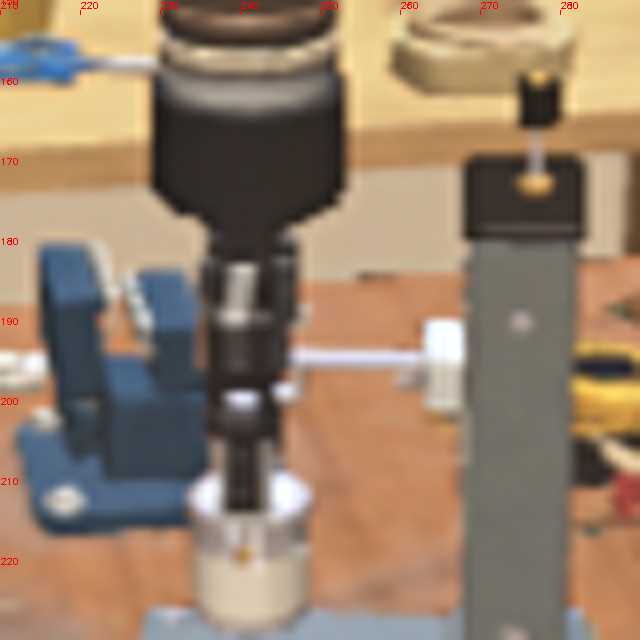

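View pics/sc15.png

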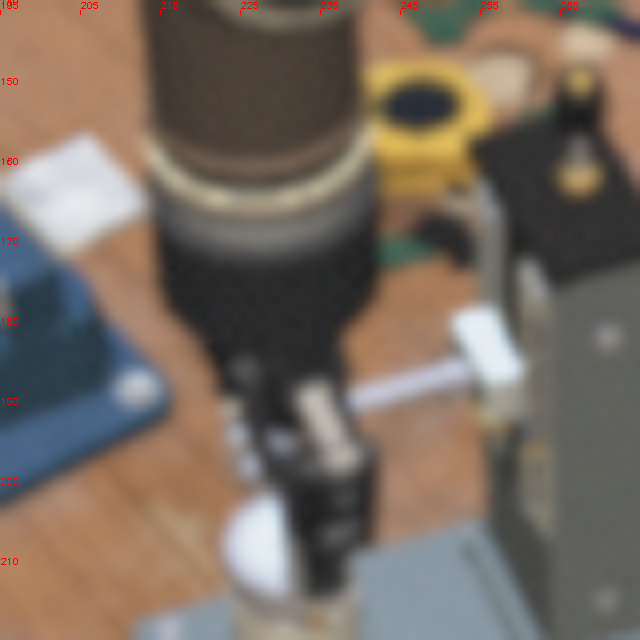

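```bash
python3 -m creep '[[[0,0,0],0],[[0,0,0],0],[[0,0,0],0]]' - 20
python3 -m creep '[[[0,0,0],0],[[0,0,0],0],[[0,0,0],0],[[0,0,0],0]]' 0.4
python3 - <<'E'
from h import *
print(sense()["ft_force"],Tw()[:3,3])
f=cam("wrist"); cv2.imwrite("pics/w16.png",cv2.resize(f["color"][:,:,::-1],(800,600),interpolation=cv2.INTER_CUBIC))
g=cam("side"); crop(g,210,150,290,230,8,"sd16")
E
```

```text
time: 31.25
ee_pos: [0.5127, -0.0447, 0.092]
tcp_rot: [-0.0, 0.79, 0.613, -0.001]
ft_force: [0.3, 1.1, -0.6]
grip_width: 0.621
time: 31.75
ee_pos: [0.5127, -0.0447, 0.092]
tcp_rot: [-0.0, 0.79, 0.613, -0.001]
ft_force: [0.8, 0.6, 0.3]
grip_width: 0.702
[0.77960064 0.61067368 0.31750112] [ 0.51269314 -0.04468919  0.0919861 ]
```

View pics/w16.png

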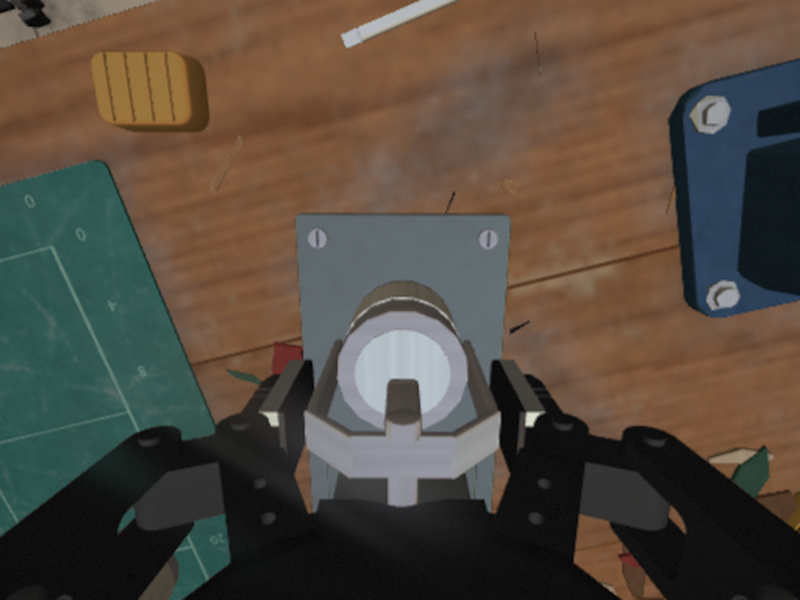

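View pics/sd16.png

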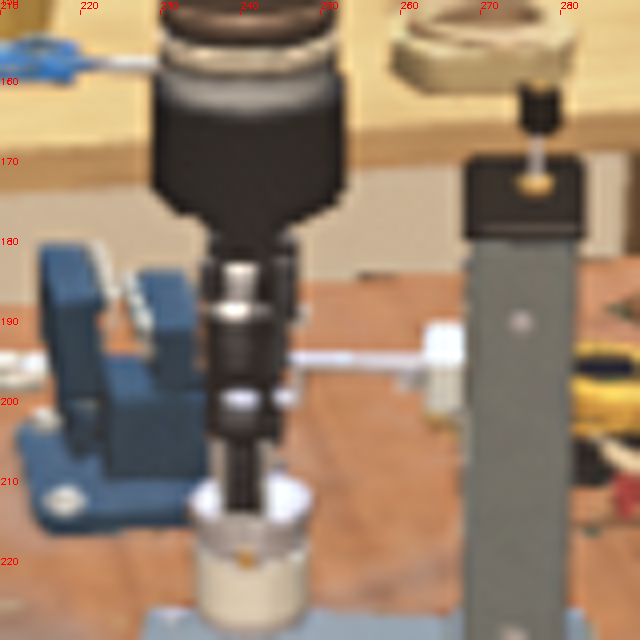

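```bash
python3 -m creep '[[[0,0,0],0],[[0,0,0],0],[[0,0,0],0],[[0,0,0],0]]' 1
python3 -m creep '[[[0,0,-0.003],0],[[0,0,-0.01],0],[[0,0,-0.02],0],[[0,0,-0.032],0],[[0,0,-0.046],0],[[0,0,-0.062],0],[[0,0,-0.08],0],[[0,0,-0.1],0],[[0,0,-0.12],0],[[0,0,-0.14],0],[[0,0,-0.155],0],[[0,0,-0.16],0],[[0,0,-0.16],0]]'
python3 - <<'E'
from h import *
print(sense()["ft_force"],Tw()[:3,3])
f=cam("wrist"); cv2.imwrite("pics/w17.png",cv2.resize(f["color"][:,:,::-1],(800,600),interpolation=cv2.INTER_CUBIC))
g=cam("side"); crop(g,210,150,290,230,8,"sd17"); crop(cam("scene"),195,140,275,220,8,"sc17")
E
```

```text
time: 32.35
ee_pos: [0.5127, -0.0447, 0.092]
tcp_rot: [-0.0, 0.79, 0.613, -0.001]
ft_force: [0.1, -0.8, 0.4]
grip_width: 1.007
time: 33.98
ee_pos: [0.5131, -0.0445, 0.2521]
tcp_rot: [-0.0, 0.79, 0.613, -0.001]
ft_force: [-0.1, 0.6, 0.6]
grip_width: 0.997
[-0.12124031  0.64401052  0.56465851] [ 0.513063   -0.04452033  0.25214724]
```

View pics/w17.png

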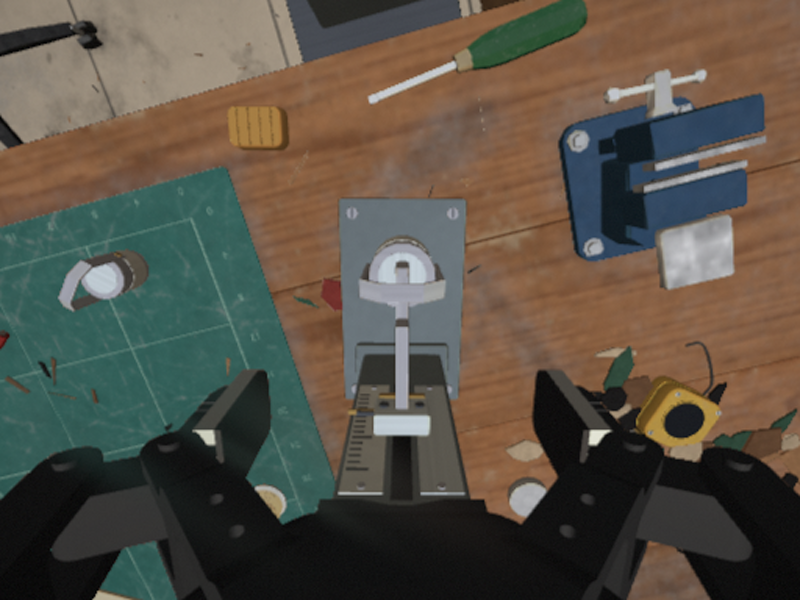

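View pics/sd17.png

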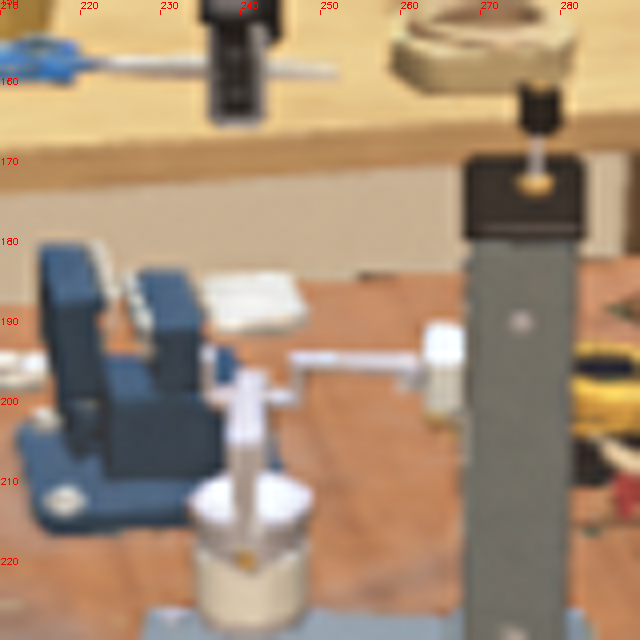

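View pics/sc17.png

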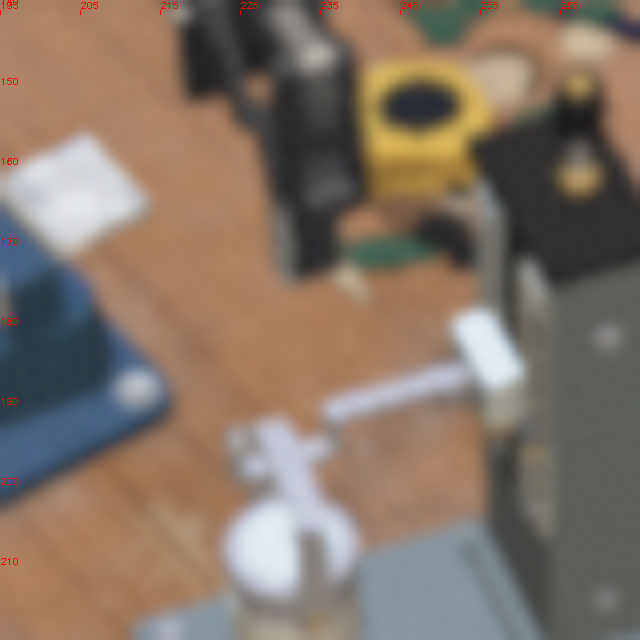

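```bash
python3 -m creep '[[[0,0,-0.01],0],[[0,0,-0.02],0],[[0,0,-0.02],0],[[0,0,-0.02],0],[[0,0,-0.02],0],[[0,0,-0.02],0],[[0,0,-0.02],0],[[0,0,-0.02],0],[[0,0,-0.02],0],[[0,0,-0.02],0],[[0,0,-0.02],0],[[0,0,-0.02],0],[[0,0,-0.02],0],[[0,0,-0.02],0],[[0,0,-0.02],0],[[0,0,-0.02],0],[[0,0,-0.02],0],[[0,0,-0.02],0],[[0,0,-0.02],0],[[0,0,-0.02],0]]'
python3 - <<'E'
from h import *
f=cam("wrist"); crop(f,205,215,305,310,8,"w18")
g=cam("side"); crop(g,210,150,290,230,8,"sd18")
for i in range(10): grab_frame("side")
g2=cam("side"); print(np.abs(g2["color"].astype(int)-g["color"])[150:240,220:300].max(), sense()["time"])
E
```

```text
time: 36.62
ee_pos: [0.5125, -0.0444, 0.271]
tcp_rot: [-0.001, 0.79, 0.613, -0.002]
ft_force: [-0.0, 0.4, 0.6]
grip_width: 1.002
3 37.275
```

View pics/w18.png

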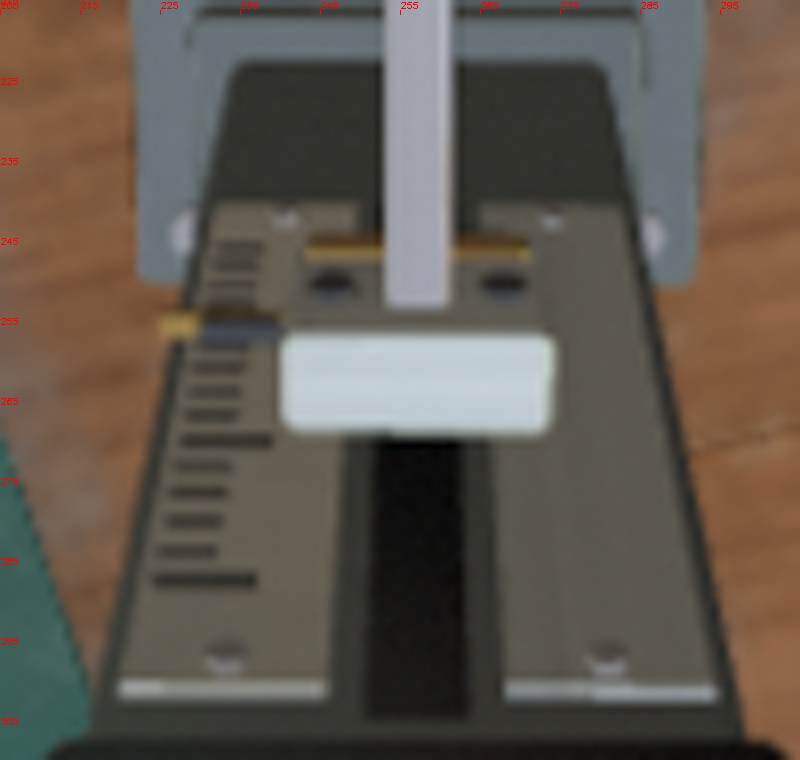

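View pics/sd18.png

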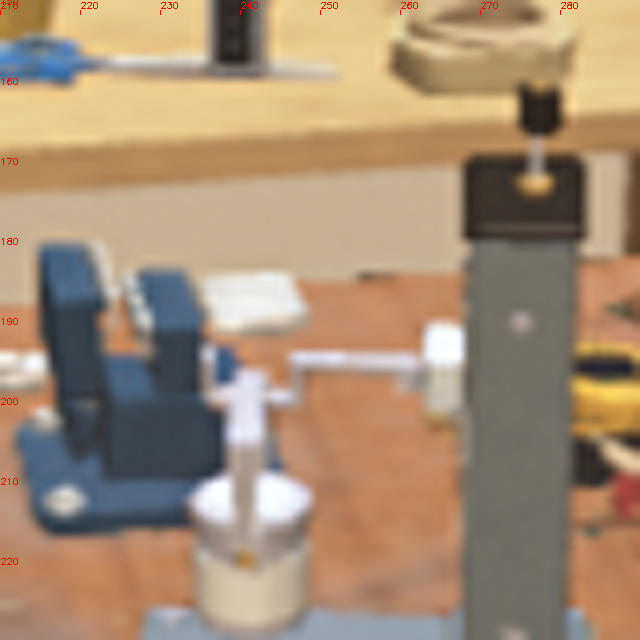

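```bash
python3 -c "
from bench import close_job
print(close_job())"
```

```text
the job is handed in; nothing more can be done
None
```

I weighed the tin as asked and handed the job in at about 37 s. The tell-tale agrees with the resting pointer to well within one mark.

- **Tell-tale:** I gripped the knob and pulled it up about 41 mm, until the carriage just lifted (about 1 mm). After I let go, the knob measured 312 mm up, as it should when it touches the unloaded carriage.
- **Choice of tin:** I took the middle of the three tins. Its lid measured 48–52 mm across at 52 mm up, and its bail 53–55 mm wide, which fits the description.
- **Hand-over:** I hung the bail on the hook's seat and lowered the tin at about 12 mm/s or slower. I released it once the force on the gripper read zero (0.00 N on average, against −0.04 N before the lift). The tin pulled about 5.5 N when lifted, roughly 0.55 kg. The hook sank about 55 mm.
- **Last checks:** In the final picture the brass tell-tale and the pointer lie at the same mark. The tin hangs free and the gripper is well above it. Two side pictures half a second apart showed no movement, and the other things in view had not moved. No check failed or disagreed.

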